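Register a riser block in the drilling jig and hold it

ROBOT

A 7-joint arm with a two-finger parallel gripper is mounted at the origin on the work surface. World frame = base frame: x ahead of the robot, y to its left, z up, the work surface at z = 0. Lengths are in m, angles in rad, forces in N, time in s.
With the tool pointing down it reaches from about 0.35 to 0.9 m from the base axis. Payload 8.1 kg.
Tool frame: the origin (TCP) lies midway between the tips of the shut fingers; the grasp point (between the pads) lies 19 mm behind it (arm.hold_point_z is the distance from the TCP to the grasp point, in m); z points along the fingers, y is the direction in which the jaws open and shut (so a half turn about z gives the same grasp; the last joint's range is limited). The gripper opens to 92 mm and grips with 3 to 60 N. Pads are 19 mm wide; open, the fingers measure 130 mm over their backs; the gripper's body (75 mm by 190 mm) begins 47 mm behind the grasp point.
Start: joints at [1.047, 0.434, 0.025, 1.573, -0.012, 1.134, -0.075], TCP at [0.255, -0.571, 0.227] pointing down, gripper open.
Joint ranges: [-2.62, 2.62], [-0.44, 2.09], [-1.27, 1.32], [0.08, 2.57], [-1.32, 4.46], [0.12, 2], [-2.74, 2.74]. Speed limits (rad/s): [2.22, 2.22, 3.01, 3.01, 3.14, 3.14, 3.14].

INTERFACE

Orientations are given as a rotation vector (axis times angle).
In Python, from cell import arm gives the robot as it stands.
- The arm moves only by the shell command python3 -m pendant 'ROWS' [FORCE]. ROWS is JSON, a list of rows, each a list of 3 entries, a list of its own where there are three numbers: the shift along the tool's x, y, z in m, then the turn, a rotation vector about the tool's x, y, z in degrees, then the finger opening in m, from 0 to 0.0918. A call has 1 to 10 rows; each row shifts and turns the commanded pose from where the row before left it, along the tool's axes as they then stand; what a row does not reach is not made up. A row lasts 1/8 s, in which the tool goes at most 62.5 mm and 10.7 degrees, less where a joint would pass 70% of its speed; a pose out of reach is approached as far as the arm can. A call with a gripper value outside its range is refused whole. The fingers move at their own pace and stop on an object; FORCE is the grip in N (left out, the last holds). Time passes only in rows, so rows that do not move let the fingers close. It gives the time, the measured TCP pose, the force and the opening at its end, in the units of the state.
- arm.observe(): the state, without advancing time (a new reading comes with each control period).
- arm.get_image(name): name is "scene" or "top"; returns (picture, depth): 384x512x3 uint8, red, green, blue; 384x512 float32, m along the optical axis (not along the pixel's ray), 0 where there is no reading.
- arm.camera_params(name): a dict with "fovy" (degrees; the focal length in pixels is half the picture's height over the tangent of half this angle, whatever the lens; pixels are square), "cx", "cy" (the principal point, pixels), "k1" (the pictures are not rectified: a ray, as slopes to the right and down, at radius r is drawn at 1 + k1 r^2 times it, then the intrinsics apply), "rvec" (rotation vector, rad) and "tvec" (3), from world to camera coordinates, as OpenCV has them. Camera axes: x right, y down, z forward; pixel columns grow to the right and rows downward; lengths in m; the calibration is good to about 2 mm. A picture is of the moment at which its call begins. camera_params takes no time and is no camera call.
- arm.sign_off(): hands the job in, once; it reports no verdict.
Trained networks look in the newest picture that a camera, given by its name, has taken for a name from the list of things; names that differ only in an ending like _2 or _b are one class to them, and where a whole thing is asked for, a point or a joint stands for the part that bears it (a point fixed in the world has none). Each returns a list of dicts, best first, with "conf" (0 to 1); they miss things now and then, are a little off and sometimes report something else, mostly with a low value. They report only what shows in the picture. A call takes as long as a camera call. They do not tell look-alikes from the thing itself.
- arm.look_for(camera, label): "rect" ([centre column, centre row, width, height] in pixels, round what is visible of it).
- arm.masks_of(camera, label): "pixels" (384x512 bool, what is visible of it) and "rect" ([centre column, centre row, width, height] in pixels, round what is visible of it).
The state is a dict: "clock": time; "joints": joint angles; "dq": joint speeds; "joint_efforts": joint torques, N m; "position": TCP position; "ee_rot": TCP orientation; "force": force on the tool from outside, world axes, zero at the start; "ft_torque": the same for the moment, N m; "width": opening from 0.0 (shut) to 1.0 (fully open).
Only numpy, scipy, OpenCV 4.12 (cv2) and the standard library are available. Lean on these libraries where they do the work, as an engineer would, in place of code of your own. Each camera call takes 0.05 s, during which the arm holds its last target.

TASK

Pick up the long wooden riser block from the bench, lay it flat on the plywood plate of the drilling jig and push it fully home into the corner, its long side against the long metal stop and its end against the short one. Finish while still holding it: do not let go, and keep it firmly pressed against both stops at once, ready to be drilled. Leave the offcut and the other things on the bench where they are.

Things in the scene. Friction and masses are not known exactly. Their poses are not given: they have to be found in the camera images.
- block_centre (a point): Centre (half-way up, 22.5 mm above the underside) of the riser block: a plain pale wooden block, loose, about 0.15 kg, 50 mm wide (its x axis), 100 mm long (its y axis), 45 mm high (z up). It starts flat on the bench, clear of other things. It is the longer of the two wooden blocks. Either end may go to the short stop.
- jig: The drilling jig, fixed to the bench: a plywood plate 160 mm (x) by 220 mm (y) and 10 mm thick, origin at the centre of its underside, with two aluminium bars (the stops) on it that stand 12 mm above the plate. +x goes into the long stop, +y into the short stop, z up. Sliding over the plate meets friction, more so when pressed down.
- corner (a point): Inside corner of the jig: where the inner faces of the two stops meet, at the top of the plate (10 mm above the bench). Axes as the jig's: +x into the long stop, +y into the short stop. Free plate stretches 125 mm to -x and 185 mm to -y of it. A block fully home has its centre 25 mm to -x, 50 mm to -y and 22.5 mm above this point, its long side along the jig's y.
- stop_long: The long stop, fixed and rigid: aluminium bar 20 x 195 x 12 mm (x, y, z), origin at the centre of its underside, axes as the jig's; its -x face is the stop face, 10 mm from its origin.
- stop_short: The short stop, fixed and rigid: aluminium bar 110 x 20 x 12 mm (x, y, z), origin at the centre of its underside, axes as the jig's; its -y face is the stop face, 10 mm from its origin.
- offcut: Bystander: short wooden offcut, 50 x 55 x 45 mm (x, y, z), origin at the centre of its underside; to be left alone.
- can: Bystander: closed steel can, 72 mm across, 100 mm high, origin at the centre of its underside; to be left alone.
- screwdriver: Bystander: screwdriver lying on the bench beyond the jig, along its own x axis; to be left alone.
- tin: Bystander: open aluminium tin 100 x 75 x 30 mm, origin at the centre of its underside; to be left alone.
Not all that is in view belongs to the job. What is shaped like the part that bears block_centre but blue, purple or yellow is not meant.

How it is judged:
By the outcome, as a careful person would: the job done as asked, in the order asked, and still so for the second after the job is handed in, while the arm keeps its last pose, push and grip.
It also fails if it takes over 54 s, if anything falls off the work surface, if the arm or the gripper's body presses on something with over 40 N, if the wrist force passes 120 N, or if a joint passes its speed limit or range.

## Working session

There is one attempt and no reset: what is moved stays moved. The work goes in short steps, Python scripts to look and compute and a shell command to move; the robot and the scene stay as the last step left them, time stands still between calls to the robot, and variables do not carry over. Pictures are saved under pics/ and viewed, and the job is handed in when it is done.

```bash
ls; mkdir -p pics
cat > h.py <<'E'
import numpy as np,cv2
from cell import arm
from scipy.spatial.transform import Rotation as R
def K(c):
    p=arm.camera_params(c); f=192/np.tan(np.radians(p['fovy'])/2)
    return f,p['cx'],p['cy'],p['k1'],R.from_rotvec(np.array(p['rvec']).ravel()).as_matrix(),np.array(p['tvec']).ravel()
def ray(c,uv):
    f,cx,cy,k1,Rm,t=K(c); uv=np.atleast_2d(uv).astype(float)
    d=(uv-[cx,cy])/f; s=d.copy()
    for _ in range(20): s=d/(1+k1*(s**2).sum(1,keepdims=True))
    return s
def world(c,uv,z):  # z depth array
    f,cx,cy,k1,Rm,t=K(c); s=ray(c,uv)
    P=np.c_[s,np.ones(len(s))]*np.asarray(z).reshape(-1,1)
    return (P-t)@Rm
def onplane(c,uv,h):
    f,cx,cy,k1,Rm,t=K(c); s=np.c_[ray(c,uv),np.ones(len(np.atleast_2d(uv)))]
    d=s@Rm; o=-Rm.T@t
    return o+d*((h-o[2])/d[:,2:3])
def proj(c,P):
    f,cx,cy,k1,Rm,t=K(c); q=np.atleast_2d(P)@Rm.T+t; s=q[:,:2]/q[:,2:]
    return s*(1+k1*(s**2).sum(1,keepdims=True))*f+[cx,cy]
E
python3 - <<'E'
from h import *
s=arm.observe(); print(s, arm.hold_point_z)
for c in ('top','scene'):
    im,d=arm.get_image(c); np.savez(f'{c}0.npz',im=im,d=d); cv2.imwrite(f'pics/{c}0.png',im[...,::-1])
    print(c,arm.camera_params(c))
    for l in ('block_centre','jig','stop_long','stop_short','offcut'):
        print(l,[(np.round(r['rect']).tolist(),round(r['conf'],2)) for r in arm.look_for(c,l)])
E
```

```text
pics
{'clock': 0.0, 'joints': array([ 1.04737862,  0.43522066,  0.02493753,  1.57409491, -0.01161167,
        1.13400931, -0.07511411]), 'dq': array([-2.04047872e-04,  8.93437682e-04, -6.28836206e-05,  6.48737655e-04,
        1.37833582e-04, -5.32135542e-04,  8.80192781e-04]), 'joint_efforts': array([ 6.02489454e-04, -6.67843151e+01,  9.85906497e-01, -3.14461613e+01,
       -6.03019260e-02,  4.30838345e-02,  1.17290519e-04]), 'position': array([ 0.25507528, -0.57001344,  0.22594686]), 'ee_rot': array([-3.07083548e+00, -6.55747044e-01,  7.00965473e-04]), 'force': array([0.62387198, 0.20108917, 0.0027821 ]), 'ft_torque': array([-0.05547592, -0.02186909, -0.02317416]), 'width': 0.9995472539089039} 0.0188
top {'fovy': 44.41505755167903, 'cx': 257.9957533870352, 'cy': 187.13959803218003, 'k1': -0.14583373411521114, 'rvec': array([ 2.13487011, -2.1887938 ,  0.11567535]), 'tvec': array([-0.05677439,  0.56629582,  1.29642053])}
block_centre [([346.0, 256.0, 36.0, 41.0], 0.84), ([273.0, 202.0, 41.0, 25.0], 0.7), ([330.0, 163.0, 38.0, 23.0], 0.68), ([241.0, 157.0, 41.0, 38.0], 0.65), ([292.0, 
[... 284 characters left out ...]
6.2319297818912, 'cy': 188.46529781257138, 'k1': -0.030203942812044787, 'rvec': array([ 2.17322908,  0.69858368, -0.31684418]), 'tvec': array([-0.43813477, -0.20385503,  1.42726916])}
block_centre [([132.0, 220.0, 32.0, 45.0], 0.86), ([231.0, 199.0, 42.0, 38.0], 0.85), ([222.0, 258.0, 46.0, 45.0], 0.61), ([178.0, 191.0, 19.0, 38.0], 0.59), ([287.0, 203.0, 31.0, 42.0], 0.58)]
jig [([261.0, 160.0, 82.0, 54.0], 0.68), ([313.0, 232.0, 32.0, 52.0], 0.67)]
stop_long [([276.0, 162.0, 33.0, 31.0], 0.92), ([96.0, 268.0, 41.0, 47.0], 0.61), ([370.0, 179.0, 24.0, 14.0], 0.43)]
stop_short [([178.0, 237.0, 29.0, 32.0], 0.66), ([268.0, 140.0, 29.0, 16.0], 0.44)]
offcut [([178.0, 237.0, 27.0, 30.0], 0.77)]
```

Run:
```python
import cv2
a=cv2.imread('pics/top0.png');cv2.imwrite('pics/top0b.png',cv2.resize(a[100:320,120:400],(763,600),interpolation=cv2.INTER_CUBIC))
a=cv2.imread('pics/scene0.png');cv2.imwrite('pics/scene0b.png',cv2.resize(a,(800,600),interpolation=cv2.INTER_CUBIC))
```

```text
(no output)
```

View pics/top0b.png

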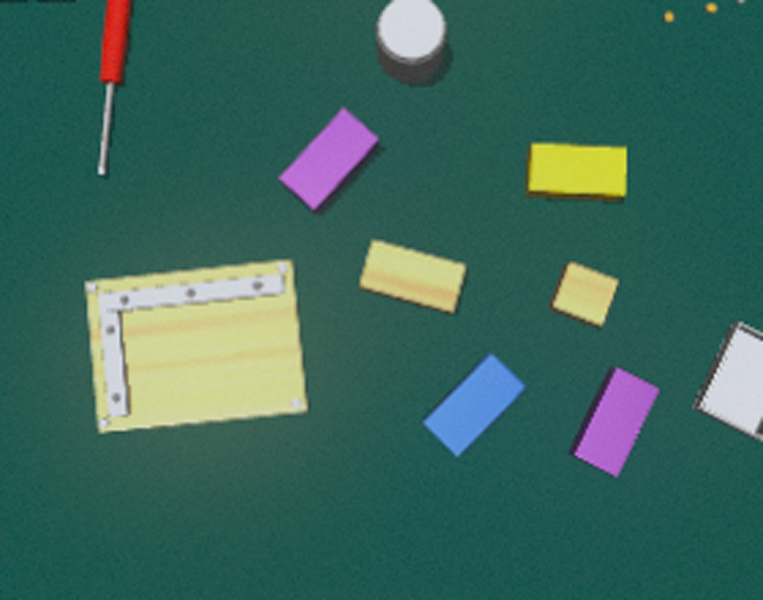

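View pics/scene0b.png

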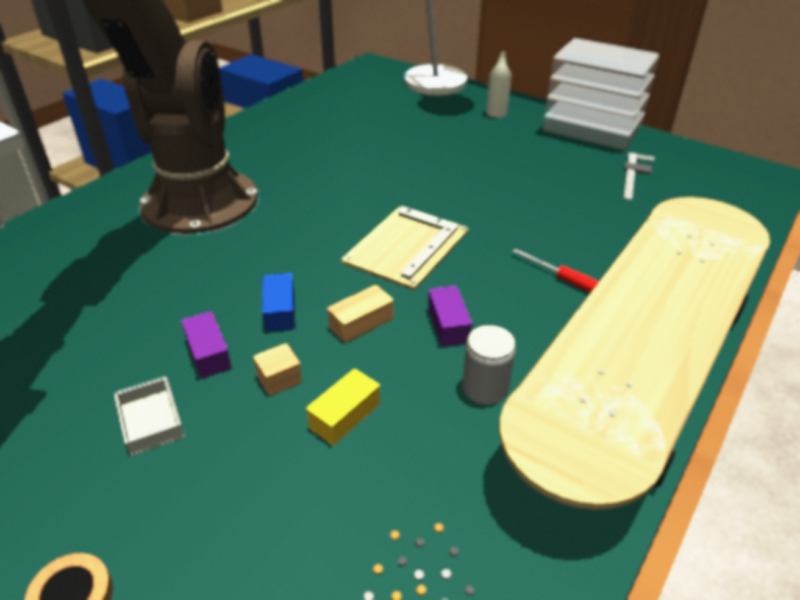

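The top view shows these possible targets, by pixel:
- pale long block (272,202)
- pale offcut (336,205), which is short
- blue block (293,249)
- purple blocks (241,157) and (346,256)
- yellow block (330,163)

By the description, the pale long one at (272,202) is the block. The jig is at (192,226), with its corner at about (165,213). Next I'll measure both.

```bash
cat > meas.py <<'E'
from h import *
def run():
    im,d=arm.get_image('top'); np.savez('top1.npz',im=im,d=d)
    vv,uu=np.mgrid[:384,:512]
    W=world('top',np.c_[uu.ravel(),vv.ravel()],d.ravel()).reshape(384,512,3)
    def best(l,near):
        m=arm.masks_of('top',l); m=[x for x in m if np.hypot(x['rect'][0]-near[0],x['rect'][1]-near[1])<25]
        print(l,[(x['conf'],x['pixels'].sum()) for x in m]); return m[0]['pixels'] if m else None
    for l,n,h in (('block_centre',(272,202),.045),('jig',(192,226),.01),('stop_long',(191,207),.022),('stop_short',(162,235),.022),('offcut',(336,205),.045)):
        p=best(l,n)
        if p is None: continue
        z=W[...,2][p]; print(' z pct',np.round(np.percentile(z,[5,25,50,75,95]),4))
        q=p&(abs(W[...,2]-h)<.008) if h>.03 else p
        c=cv2.findContours(q.astype(np.uint8),0,1)[0]; c=max(c,key=len)[:,0,:]
        for s,x in (('plane',onplane('top',c,h)),):
            r=cv2.minAreaRect((x[:,:2]*1000).astype(np.float32)); print(' ',s,np.round(r[0],1),np.round(r[1],1),round(r[2],2), np.round(cv2.boxPoints(r),1).tolist())
run()
E
python3 meas.py
python3 - <<'E'
import cv2
a=cv2.imread('pics/top0.png');cv2.imwrite('pics/crop1.png',cv2.resize(a[170:240,230:360],(780,420),interpolation=cv2.INTER_CUBIC))
cv2.imwrite('pics/crop2.png',cv2.resize(a[190:265,145:240],(760,600),interpolation=cv2.INTER_CUBIC))
E
```

```text
block_centre [(0.93, np.int64(701))]
 z pct [0.0071 0.0424 0.0445 0.0463 0.0488]
  plane [ 523.4 -104.7] [99.9 50.1] 72.99 [[484.79998779296875, -145.1999969482422], [532.7000122070312, -159.8000030517578], [561.9000244140625, -64.30000305175781], [514.0, -49.599998474121094]]
jig [(0.95, np.int64(4309))]
 z pct [0.0056 0.0086 0.0107 0.0138 0.0234]
  plane [457.2 121.6] [161.2 225.8] 4.96 [[367.1000061035156, 227.10000610351562], [386.6000061035156, 2.200000047683716], [547.2000122070312, 16.100000381469727], [527.7000122070312, 241.10000610351562]]
stop_long [(0.83, np.int64(483))]
 z pct [0.0154 0.0194 0.0214 0.0235 0.0263]
  plane [512.2 123.8] [ 23.  196.1] 5.51 [[491.29998779296875, 220.3000030517578], [510.20001220703125, 25.100000381469727], [533.0999755859375, 27.299999237060547], [514.2999877929688, 222.5]]
stop_short []
offcut [(0.7, np.int64(373))]
 z pct [0.0207 0.0419 0.0441 0.0461 0.0489]
  plane [ 499.3 -281.5] [56.9 47.9] 70.01 [[467.1000061035156, -300.0], [512.0999755859375, -316.3999938964844], [531.5999755859375, -262.8999938964844], [486.5, -246.5]]
```

View pics/crop1.png

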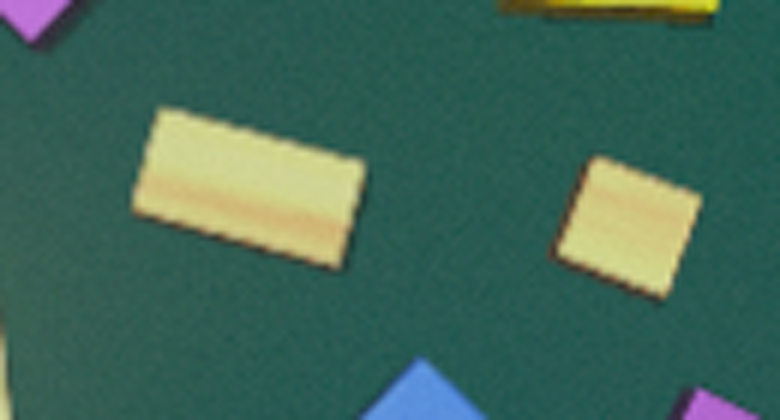

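View pics/crop2.png

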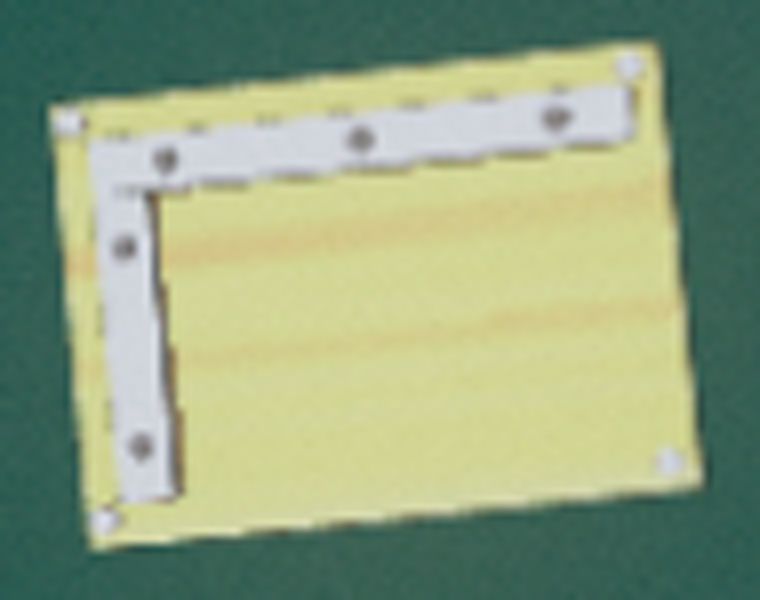

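```bash
cat >> h.py <<'E'
def Rt():
    return R.from_rotvec(arm.observe()['ee_rot']).as_matrix()
def go(P,jaw):  # target TCP, jaw direction angle (deg)
    s=arm.observe(); M=R.from_rotvec(s['ee_rot']).as_matrix()
    c=[]
    for a in (jaw,jaw+180):
        y=np.array([np.cos(np.radians(a)),np.sin(np.radians(a)),0]); z=np.array([0,0,-1.]); T=np.c_[np.cross(y,z),y,z]
        v=R.from_matrix(M.T@T).as_rotvec(degrees=True); c.append((np.linalg.norm(v),v,T))
    c.sort(key=lambda t:t[0]); _,v,T=c[0]; d=np.array(P)-s['position']
    print('turn',np.round(v,2),'alt',np.round(c[1][1],1),'| shift mm now-axes',np.round(M.T@d*1000,1),'after-turn axes',np.round(T.T@d*1000,1),'j7',s['joints'][6])
    print('pos',np.round(s['position']*1000,1),'F',np.round(s['force'],1),'w',round(s['width']*91.8,1),'t',s['clock'])
E
python3 - <<'E'
from h import *
print(Rt().round(3)); print(onplane('top',[[164.6,214.]],.022), proj('top',[[.4955,.2002,.022],[.4955,.2002,.010]]))
go([.5234,-.1047,.15],73-90)
E
```

```text
[[ 0.913  0.408 -0.   ]
 [ 0.408 -0.913 -0.   ]
 [-0.     0.    -1.   ]]
[[0.49556086 0.19680784 0.022     ]] [[163.42384639 214.04699671]
 [164.27902835 214.27465083]]
turn [  0.    0.  -48.9] alt [  0.   -0.  131.1] | shift mm now-axes [ 435.  -315.7   76.7] after-turn axes [523.8 120.2  76.8] j7 -0.07509778377158764
pos [ 255.3 -570.5  226.8] F [-0.5 -0.5  0.2] w 91.9 t 0.9
```

```bash
python3 -m pendant '[[[0,0,0],[0,0,-9.8],0.08],[[0,0,0],[0,0,-9.8],0.08],[[0,0,0],[0,0,-9.8],0.08],[[0,0,0],[0,0,-9.8],0.08],[[0,0,0],[0,0,-9.7],0.08]]' 30
python3 -m pendant '[[[0.03,0.007,0],[0,0,0],0.08],[[0.055,0.013,0],[0,0,0],0.08],[[0.055,0.013,0],[0,0,0],0.08],[[0.055,0.013,0],[0,0,0],0.08],[[0.055,0.013,0],[0,0,0],0.08],[[0.055,0.013,0],[0,0,0],0.08],[[0.055,0.013,0],[0,0,0],0.08],[[0.055,0.013,0],[0,0,0],0.08],[[0.055,0.013,0],[0,0,0],0.08],[[0.05,0.01,0],[0,0,0],0.08]]'
python3 -c "
from h import *
go([.5234,-.1047,.017],-17)"
```

```text
clock: 1.52
position: [0.2553, -0.5705, 0.2268]
ee_rot: [2.52, 1.876, 0.0]
force: [0.3, -0.2, 0.4]
width: 0.87
clock: 2.78
position: [0.524, -0.1067, 0.227]
ee_rot: [2.525, 1.869, 0.001]
force: [1.1, -0.0, -0.1]
width: 0.868
turn [ 0.04 -0.01  0.03] alt [ 0.0e+00  1.0e-01 -1.8e+02] | shift mm now-axes [  1.8  -1.3 210. ] after-turn axes [  1.8  -1.1 210. ] j7 -0.3317601167401862
pos [ 524.  -106.7  227. ] F [ 1.1 -0.  -0.1] w 79.7 t 2.775
```

```bash
python3 -m pendant '[[[0.002,-0.001,0.03],[0,0,0],0.08],[[0,0,0.04],[0,0,0],0.08],[[0,0,0.04],[0,0,0],0.08],[[0,0,0.04],[0,0,0],0.08],[[0,0,0.02],[0,0,0],0.08],[[0,0,0],[0,0,0],0.08]]'
python3 - <<'E'
from h import *
go([.5234,-.1047,.017],-17)
im,d=arm.get_image('scene'); p=proj('scene',[.523,-.105,.03])[0].astype(int); print(p)
cv2.imwrite('pics/s2.png',cv2.resize(im[p[1]-75:p[1]+50,p[0]-80:p[0]+80,::-1],(768,600),interpolation=cv2.INTER_CUBIC))
E
```

```text
clock: 3.52
position: [0.5216, -0.1063, 0.0555]
ee_rot: [-2.524, -1.868, 0.003]
force: [-0.1, 0.7, -0.5]
width: 0.873
turn [-0.16  0.03  0.01] alt [  -0.    -0.3 -180. ] | shift mm now-axes [ 2.   1.4 38.5] after-turn axes [ 2.   1.3 38.5] j7 -0.4429924655199878
pos [ 521.6 -106.3   55.5] F [-0.1  0.7 -0.5] w 80.2 t 3.525
[228 197]
```

View pics/s2.png

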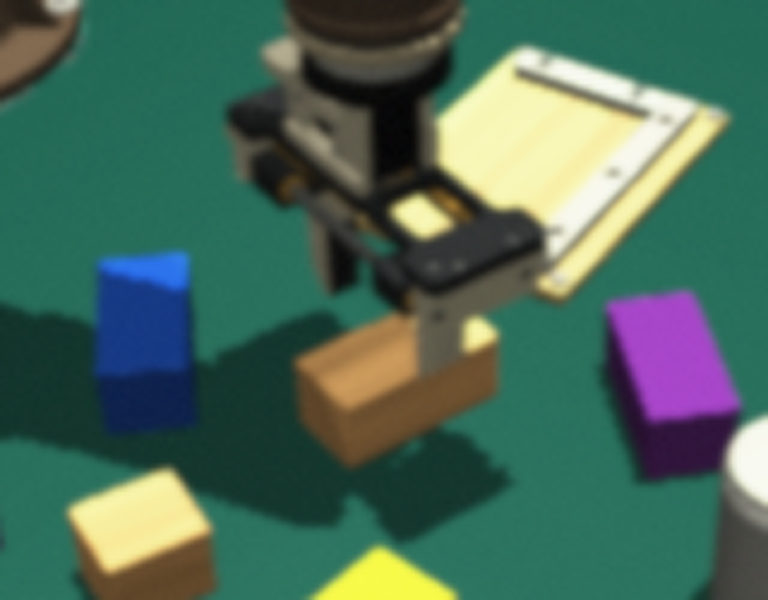

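The gripper hovers astride the pale long block, at about (228,197) in the full picture, with clearance on both sides. Next I'll go down and close.

```bash
python3 -m pendant '[[[0.002,0.001,0.02],[0,0,0],0.08],[[0,0,0.018],[0,0,0],0.08],[[0,0,0],[0,0,0],0.08],[[0,0,0],[0,0,0],0.03],[[0,0,0],[0,0,0],0.03],[[0,0,0],[0,0,0],0.03],[[0,0,0],[0,0,0],0.03],[[0,0,0],[0,0,0],0.03]]' 40
python3 -m pendant '[[[0,0,-0.02],[0,0,0],0.03],[[0,0,-0.04],[0,0,0],0.03],[[0,0,0],[0,0,0],0.03]]'
python3 - <<'E'
from h import *
go([.5234,-.1047,.017],-17)
im,d=arm.get_image('scene'); p=proj('scene',[.523,-.105,.03])[0].astype(int)
cv2.imwrite('pics/s3.png',cv2.resize(im[p[1]-75:p[1]+50,p[0]-80:p[0]+80,::-1],(768,600),interpolation=cv2.INTER_CUBIC))
E
```

```text
clock: 4.58
position: [0.525, -0.1049, 0.0194]
ee_rot: [2.524, 1.868, 0.002]
force: [1.0, -0.1, 6.0]
width: 0.542
clock: 4.95
position: [0.5257, -0.1048, 0.081]
ee_rot: [2.523, 1.867, 0.005]
force: [0.5, 1.0, -2.3]
width: 0.54
turn [ 0.23 -0.04 -0.  ] alt [-1.0e-01 -4.0e-01  1.8e+02] | shift mm now-axes [-0.6 -2.5 64. ] after-turn axes [-0.6 -2.3 64. ] j7 -0.4306000052934002
pos [ 525.7 -104.8   81. ] F [ 0.5  1.  -2.3] w 49.6 t 4.95
```

View pics/s3.png

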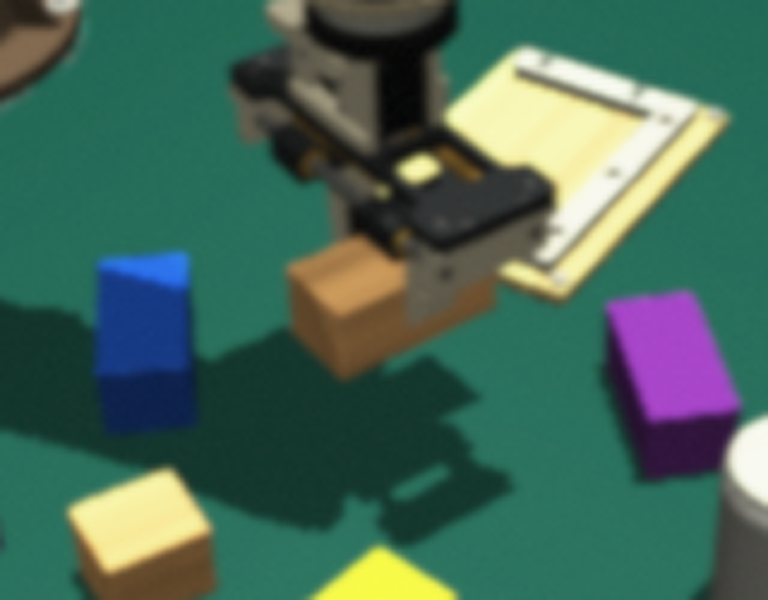

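The block is held (opening 49.6 mm) and lifted clean. Now carry it over the plate.

```bash
python3 -c "
from h import *
go([.457,.1247,.075],5.2)"
```

```text
turn [ 1.100e-01  1.000e-02 -2.221e+01] alt [ 0.000e+00 -1.000e-01  1.578e+02] | shift mm now-axes [ 199.7 -131.9    4.3] after-turn axes [234.8 -46.6   4.5] j7 -0.4310569555295152
pos [ 524.7 -104.9   79.5] F [-0.3 -0.5 -1.1] w 49.9 t 5.0
```

```bash
python3 -m pendant '[[[0,0,0],[0,0,-7.4],0.03],[[0,0,0],[0,0,-7.4],0.03],[[0,0,0],[0,0,-7.4],0.03],[[0.03,-0.006,0],[0,0,0],0.03],[[0.05,-0.01,0],[0,0,0],0.03],[[0.05,-0.01,0],[0,0,0],0.03],[[0.05,-0.01,0],[0,0,0],0.03],[[0.035,-0.007,0],[0,0,0],0.03],[[0.02,-0.003,0],[0,0,0],0.03],[[0,0,0],[0,0,0],0.03]]'
python3 - <<'E'
from h import *
go([.457,.1247,.032],5.2)
for c in ('top','scene'):
    im,d=arm.get_image(c); p=proj(c,[.457,.125,.03])[0].astype(int)
    cv2.imwrite(f'pics/{c}4.png',cv2.resize(im[p[1]-60:p[1]+60,p[0]-80:p[0]+80,::-1],(800,600),interpolation=cv2.INTER_CUBIC))
E
```

```text
clock: 6.25
position: [0.4558, 0.1264, 0.0778]
ee_rot: [-2.113, -2.323, 0.002]
force: [-0.4, -0.1, -1.2]
width: 0.543
turn [-0.11 -0.01  0.2 ] alt [   0.    -0.2 -179.8] | shift mm now-axes [-1.8  1.1 45.8] after-turn axes [-1.8  1.1 45.8] j7 -0.6002665926593835
pos [455.8 126.4  77.8] F [-0.4 -0.1 -1.2] w 49.8 t 6.25
```

View pics/top4.png

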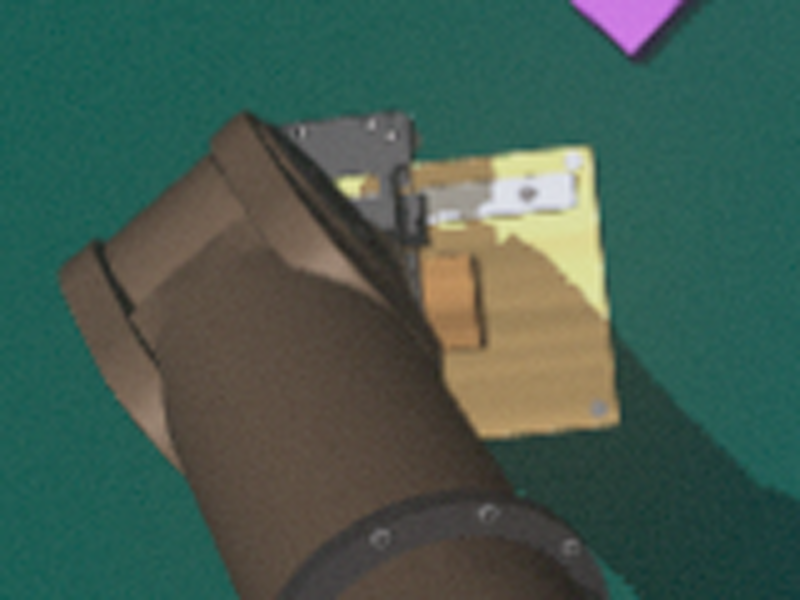

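View pics/scene4.png

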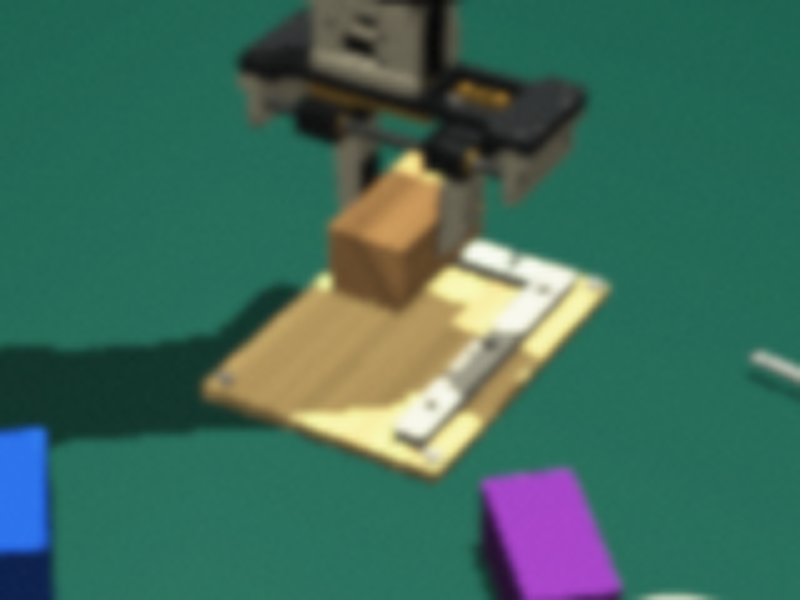

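The block is level and aligned over the free plate. It is short of both stops, so I'll lower it.

```bash
python3 -m pendant '[[[0,0,0.02],[0,0,0.1],0.03],[[0,0,0.02],[0,0,0.1],0.03],[[0,0,0.004],[0,0,0],0.03],[[0,0,0],[0,0,0],0.03]]'
python3 -m pendant '[[[0,0,0.002],[0,0,0],0.03],[[0,0,0],[0,0,0],0.03]]'
python3 -m pendant '[[[0,0,0.002],[0,0,0],0.03],[[0,0,0],[0,0,0],0.03]]'
```

```text
clock: 6.85
position: [0.4571, 0.1243, 0.0346]
ee_rot: [-2.123, -2.315, 0.001]
force: [-0.0, 0.7, -1.4]
width: 0.541
clock: 7.1
position: [0.4573, 0.1251, 0.0331]
ee_rot: [2.122, 2.316, 0.001]
force: [-0.2, 0.3, -0.9]
width: 0.542
clock: 7.35
position: [0.457, 0.1251, 0.0307]
ee_rot: [2.122, 2.316, -0.0]
force: [0.7, 0.2, -1.4]
width: 0.539
```

```bash
python3 -m pendant '[[[0,0,0.001],[0,0,0],0.03],[[0,0,0],[0,0,0],0.03]]'
python3 -m pendant '[[[0,0,0.001],[0,0,0],0.03],[[0,0,0],[0,0,0],0.03]]'
python3 -m pendant '[[[0,0,0.001],[0,0,0],0.03],[[0,0,0],[0,0,0],0.03]]'
```

```text
clock: 7.6
position: [0.457, 0.1251, 0.0297]
ee_rot: [-2.122, -2.316, 0.0]
force: [-0.6, 0.3, -0.9]
width: 0.542
clock: 7.85
position: [0.457, 0.1251, 0.0293]
ee_rot: [2.122, 2.316, -0.0]
force: [-3.7, -0.4, 11.2]
width: 0.539
clock: 8.1
position: [0.457, 0.1251, 0.0293]
ee_rot: [2.121, 2.315, 0.0]
force: [-7.7, -2.7, 29.2]
width: 0.541
```

Contact comes at TCP z 29.3 mm, as expected. I'll ease to a light down-force and slide toward the long stop (tool +y).

```bash
python3 -m pendant '[[[0,0,-0.0014],[0,0,0],0.03],[[0,0,0],[0,0,0],0.03]]'
python3 -m pendant '[[[0,0.005,0],[0,0,0],0.03],[[0,0.005,0],[0,0,0],0.03],[[0,0,0],[0,0,0],0.03]]'
python3 -m pendant '[[[0,0.004,0],[0,0,0],0.03],[[0,0,0],[0,0,0],0.03]]'
python3 -c "
from h import *
s=arm.observe();print(Rt().T@s['force'],s['ft_torque'])"
```

```text
clock: 8.35
position: [0.4572, 0.1252, 0.0293]
ee_rot: [2.122, 2.316, 0.001]
force: [-1.6, -1.3, 7.5]
width: 0.545
clock: 8.72
position: [0.4607, 0.1253, 0.0291]
ee_rot: [-2.117, -2.315, 0.015]
force: [-23.4, -1.2, 33.1]
width: 0.54
clock: 8.98
position: [0.4658, 0.1258, 0.0291]
ee_rot: [-2.118, -2.316, 0.012]
force: [-16.9, -1.3, 23.2]
width: 0.541
[  0.1341794  -17.176093   -23.07063518] [-0.25152297  3.57353113  0.03481721]
```

```bash
python3 -m pendant '[[[0,0,-0.001],[0,0,0],0.03],[[0,0,0],[0,0,0],0.03]]'
python3 -m pendant '[[[0,0.002,-0.0005],[0,0,0],0.03],[[0,0,0],[0,0,0],0.03]]'
python3 -c "
from h import *
s=arm.observe();print(Rt().T@s['force'],s['ft_torque'])"
```

```text
clock: 9.22
position: [0.4713, 0.1264, 0.03]
ee_rot: [2.122, 2.316, 0.001]
force: [0.1, 0.3, -0.6]
width: 0.546
clock: 9.48
position: [0.4734, 0.1265, 0.0305]
ee_rot: [2.123, 2.316, 0.0]
force: [-1.4, 0.5, -1.3]
width: 0.538
[ 0.65403672 -1.35079936  1.29784068] [-0.02760622 -0.10227077  0.00354093]
```

```bash
for i in 1 2 ; do python3 -m pendant '[[[0,0.001,0],[0,0,0],0.03],[[0,0,0],[0,0,0],0.03]]' ; done
python3 -m pendant '[[[0.005,0,0],[0,0,0],0.03],[[0.005,0,0],[0,0,0],0.03],[[0.003,0,0],[0,0,0],0.03],[[0,0,0],[0,0,0],0.03]]'
```

```text
clock: 9.72
position: [0.4741, 0.1266, 0.0306]
ee_rot: [2.122, 2.316, -0.0]
force: [-0.2, -0.7, -1.9]
width: 0.54
clock: 9.98
position: [0.475, 0.1267, 0.0306]
ee_rot: [2.122, 2.316, 0.0]
force: [0.2, 0.0, -1.2]
width: 0.543
clock: 10.48
position: [0.4738, 0.1401, 0.0306]
ee_rot: [-2.122, -2.317, -0.0]
force: [0.4, -0.9, -0.6]
width: 0.547
```

```bash
python3 -m pendant '[[[0,0.001,0],[0,0,0],0.03],[[0,0,0],[0,0,0],0.03]]'; python3 -m pendant '[[[0.002,0,0],[0,0,0],0.03],[[0,0,0],[0,0,0],0.03]]';python3 -c "
from h import *
go([.4751,.1464,.0293],5.2)
s=arm.observe();print(Rt().T@s['force'],s['ft_torque'])"
```

```text
clock: 10.72
position: [0.4749, 0.1395, 0.0306]
ee_rot: [2.123, 2.316, -0.0]
force: [-0.1, -0.0, -0.9]
width: 0.543
clock: 10.98
position: [0.4746, 0.1419, 0.0306]
ee_rot: [-2.122, -2.316, -0.0]
force: [-0.6, -0.0, -1.2]
width: 0.542
turn [ 0.   -0.01 -0.18] alt [ -0.   -0.  179.8] | shift mm now-axes [4.4 0.8 1.3] after-turn axes [4.4 0.9 1.3] j7 -0.6782606386961031
pos [474.6 141.9  30.6] F [-0.6 -0.  -1.2] w 49.7 t 10.975
[ 0.02436776 -0.58515247  1.22770669] [-0.04824469 -0.0781581  -0.03783115]
```

```bash
python3 -m pendant '[[[0,0,0.0009],[0,0,0],0.03],[[0,0.001,0],[0,0,0],0.03],[[0,0,0],[0,0,0],0.03]]'; for i in 1 2 ; do python3 -m pendant '[[[0.001,0.0005,0],[0,0,0],0.03],[[0,0,0],[0,0,0],0.03]]'; done
```

```text
clock: 11.35
position: [0.4757, 0.1418, 0.0297]
ee_rot: [2.122, 2.316, 0.0]
force: [0.5, -0.3, -0.7]
width: 0.54
clock: 11.6
position: [0.4761, 0.143, 0.0298]
ee_rot: [2.122, 2.316, 0.0]
force: [0.8, -0.2, -0.9]
width: 0.54
clock: 11.85
position: [0.4765, 0.144, 0.0297]
ee_rot: [2.122, 2.316, 0.0]
force: [-0.1, 0.6, -1.2]
width: 0.54
```

```bash
for i in 1 2 3 ; do python3 -m pendant '[[[0,0.0007,0],[0,0,0],0.03],[[0,0,0],[0,0,0],0.03]]'|grep -E 'pos|for'; done;  python3 - <<'E'
from h import *
im,d=arm.get_image('scene'); p=proj('scene',[.49,.13,.02])[0].astype(int)
cv2.imwrite('pics/scene5.png',cv2.resize(im[p[1]-40:p[1]+50,p[0]-60:p[0]+60,::-1],(800,600),interpolation=cv2.INTER_CUBIC))
E
```

```text
position: [0.4772, 0.1439, 0.0297]
force: [-0.4, 0.7, -1.8]
position: [0.4779, 0.144, 0.0297]
force: [-0.5, 0.0, -0.7]
position: [0.4786, 0.1441, 0.0297]
force: [0.9, -0.7, 0.3]
```

View pics/scene5.png

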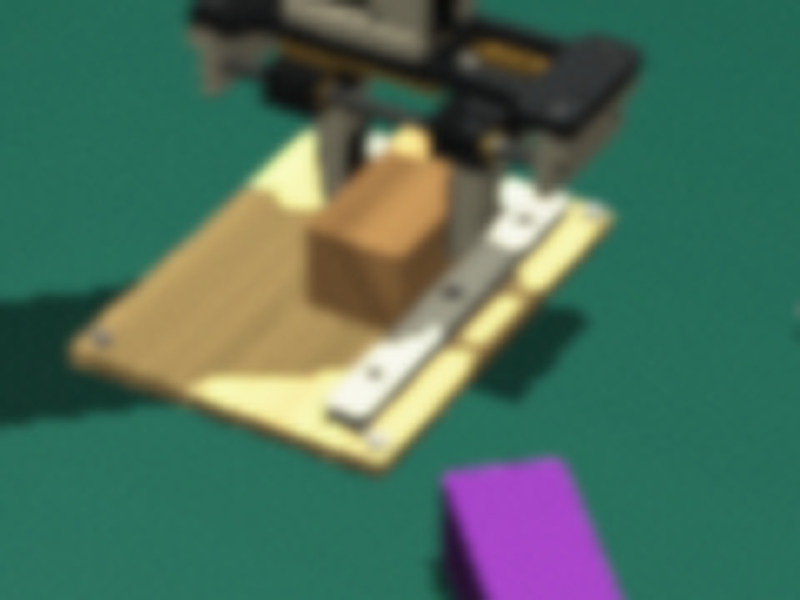

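The picture shows the block just short of the long stop, with the finger clear above the bar. I'll keep probing in small steps.

```bash
for i in 1 2 ; do python3 -m pendant '[[[0,0.0007,0],[0,0,0],0.03],[[0,0,0],[0,0,0],0.03]]'|grep -E 'pos|for'; done; for i in 1 2 ; do python3 -m pendant '[[[0.0007,0,0],[0,0,0],0.03],[[0,0,0],[0,0,0],0.03]]'|grep -E 'pos|for'; done
```

```text
position: [0.4793, 0.1441, 0.0297]
force: [-0.3, 0.2, -1.5]
position: [0.4799, 0.1442, 0.0297]
force: [-0.1, -0.1, -1.0]
position: [0.4798, 0.1449, 0.0297]
force: [0.1, 0.2, -0.8]
position: [0.4798, 0.1456, 0.0297]
force: [-0.3, -0.0, -0.8]
```

```bash
for i in 1 2 3 ; do python3 -m pendant '[[[0,0.0007,0],[0,0,0],0.03],[[0,0,0],[0,0,0],0.03]]'|grep -E 'pos|for'; done
python3 - <<'E'
from h import *
M=Rt();s=arm.observe();ex,ey=M[:,1],M[:,0]
c=np.array([*s['position'][:2],0])
P=[c+a*ex*.025+b*ey*.05+np.array([0,0,h]) for h in (.01,.055) for a,b in((1,-1),(-1,-1))]
im,d=arm.get_image('scene'); q=proj('scene',P);p=proj('scene',[.49,.13,.02])[0].astype(int)
o=p-[35,25]; big=cv2.resize(im[o[1]:o[1]+60,o[0]:o[0]+80,::-1],(800,600),interpolation=cv2.INTER_CUBIC)
for x in q: cv2.circle(big,tuple(((x-o+.5)*10).astype(int).tolist()),4,(0,0,255),1)
cv2.imwrite('pics/scene6.png',big)
E
```

```text
position: [0.4798, 0.1456, 0.0296]
force: [-4.3, 0.1, 0.8]
position: [0.4799, 0.1456, 0.0295]
force: [-6.8, 0.9, 2.7]
position: [0.4799, 0.1456, 0.0293]
force: [-7.7, 0.3, 3.4]
```

View pics/scene6.png

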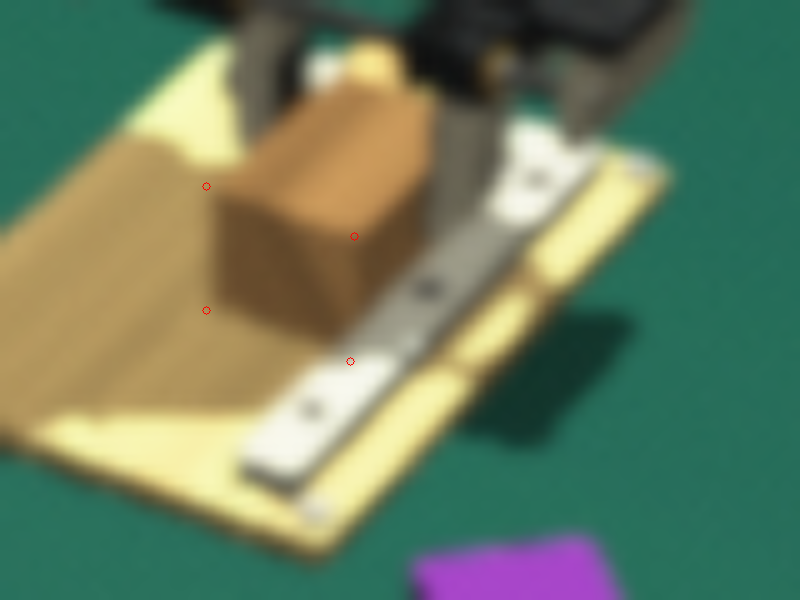

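The long stop has been met (the side force is rising and the position is steady). Now push to the short stop.

```bash
for i in 1 2 3 4; do python3 -m pendant '[[[0.001,0,0],[0,0,0],0.03],[[0,0,0],[0,0,0],0.03]]'|grep -E 'pos|for|rot'; done
```

```text
position: [0.4799, 0.1457, 0.0293]
ee_rot: [-2.122, -2.315, 0.006]
force: [-7.9, -2.7, 3.4]
position: [0.4799, 0.1457, 0.0292]
ee_rot: [-2.123, -2.315, 0.008]
force: [-6.3, -5.1, 4.0]
position: [0.4799, 0.1458, 0.0292]
ee_rot: [2.124, 2.314, -0.009]
force: [-6.4, -7.3, 6.0]
position: [0.4799, 0.1461, 0.0292]
ee_rot: [2.124, 2.313, -0.01]
force: [-6.5, -10.3, 8.1]
```

```bash
for i in 1 2 3; do python3 -m pendant '[[[0.001,0,-0.0005],[0,0,0],0.03],[[0,0,0],[0,0,0],0.03]]'|grep -E 'pos|for|rot'; done;  python3 - <<'E'
from h import *
M=Rt();print(M.round(4))
for c in ('scene','top'):
    im,d=arm.get_image(c); p=proj(c,[.49,.18,.02])[0].astype(int)
    o=p-[30,22]; big=cv2.resize(im[o[1]:o[1]+45,o[0]:o[0]+60,::-1],(800,600),interpolation=cv2.INTER_CUBIC)
    cv2.imwrite(f'pics/{c}7.png',big)
E
```

```text
position: [0.4797, 0.1487, 0.0295]
ee_rot: [-2.123, -2.315, 0.007]
force: [-6.4, -4.9, -0.4]
position: [0.4796, 0.1498, 0.0299]
ee_rot: [-2.123, -2.315, 0.007]
force: [-6.4, -4.1, -1.7]
position: [0.4795, 0.1502, 0.0302]
ee_rot: [-2.124, -2.315, 0.008]
force: [-3.6, -5.0, -3.8]
[[-0.0859  0.9963 -0.0038]
 [ 0.9963  0.0859 -0.0037]
 [-0.0034 -0.0042 -1.    ]]
```

View pics/scene7.png

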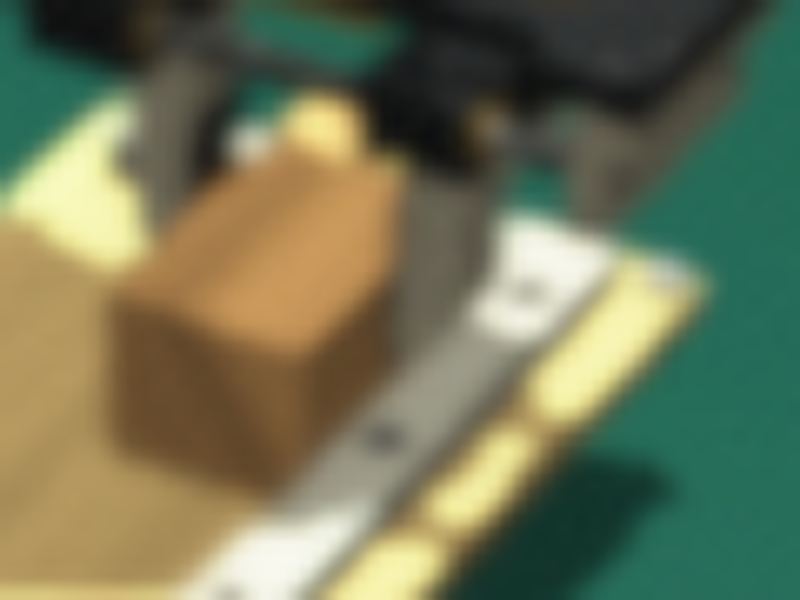

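View pics/top7.png

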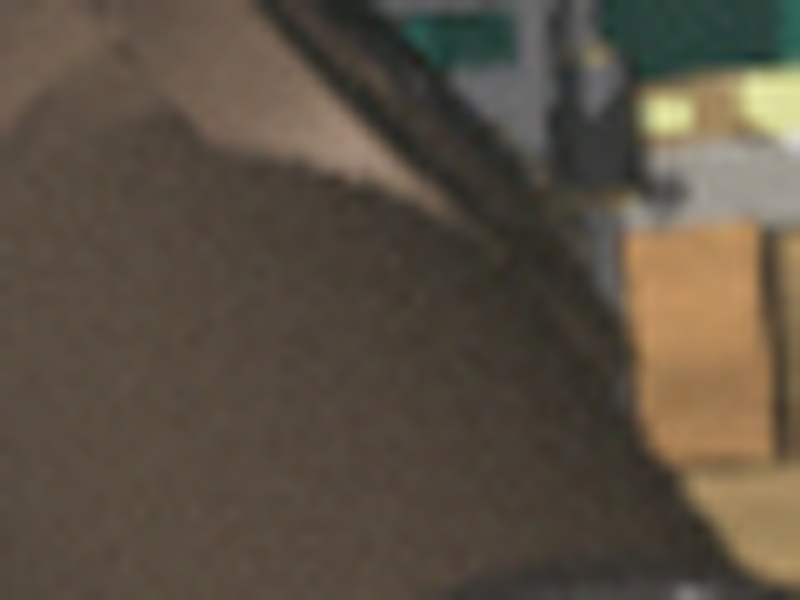

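It had been friction: the block slid 4 mm once I eased the down-force. I'll keep pushing towards the short stop at this height.

```bash
for i in 1 2 3 4; do python3 -m pendant '[[[0.001,0,0],[0,0,0],0.03],[[0,0,0],[0,0,0],0.03]]'|grep -E 'pos|for|rot'; done
```

```text
position: [0.4795, 0.1502, 0.0302]
ee_rot: [2.124, 2.314, -0.01]
force: [-4.6, -8.4, -2.2]
position: [0.4796, 0.1503, 0.0302]
ee_rot: [2.124, 2.313, -0.012]
force: [-4.0, -11.0, -0.7]
position: [0.4795, 0.1503, 0.0303]
ee_rot: [2.124, 2.312, -0.013]
force: [-3.7, -14.8, 2.6]
position: [0.4795, 0.1503, 0.0303]
ee_rot: [2.124, 2.31, -0.015]
force: [-4.2, -16.8, 4.6]
```

Both stops are in contact (17 N and 4 N), but the TCP is about 1 mm high. I'll relax the push a bit, seat the block on the plate, then press again.

```bash
python3 -m pendant '[[[-0.004,0,0],[0,0,0],0.03],[[0,0,0.001],[0,0,0],0.03],[[0,0,0],[0,0,0],0.03]]'|grep -E 'pos|for|rot'; for i in 1 2; do python3 -m pendant '[[[0,0,0.0005],[0,0,0],0.03],[[0,0,0],[0,0,0],0.03]]'|grep -E 'pos|for|rot'; done
```

```text
position: [0.4796, 0.1501, 0.0297]
ee_rot: [2.124, 2.315, -0.008]
force: [-7.1, -7.2, 4.5]
position: [0.4795, 0.1501, 0.0293]
ee_rot: [2.124, 2.315, -0.008]
force: [-7.4, -6.8, 6.0]
position: [0.4796, 0.1501, 0.0292]
ee_rot: [2.124, 2.314, -0.008]
force: [-8.9, -8.5, 12.5]
```

```bash
python3 -m pendant '[[[0.002,0.001,-0.0002],[0,0,0],0.03],[[0,0,0],[0,0,0],0.03]]'|grep -E 'pos|for|rot'; python3 -m pendant '[[[0.002,0.001,-0.0002],[0,0,0],0.03],[[0,0,0],[0,0,0],0.03]]'|grep -E 'pos|for|rot'
python3 -m pendant '[[[0.001,0.001,-0.0002],[0,0,0],0.03],[[0,0,0],[0,0,0],0.03]]'|grep -E 'pos|for|rot'; python3 -c "
from h import *
go([.4795,.1501,.0292],5.2)
s=arm.observe();print(Rt().T@s['force'],Rt().T@s['ft_torque'])"
```

```text
position: [0.4796, 0.1501, 0.0292]
ee_rot: [2.124, 2.313, -0.014]
force: [-11.6, -13.6, 17.5]
position: [0.4796, 0.1501, 0.0292]
ee_rot: [2.124, 2.312, -0.019]
force: [-12.6, -19.5, 20.9]
position: [0.4796, 0.1502, 0.0292]
ee_rot: [2.125, 2.311, -0.023]
force: [-16.5, -22.4, 24.2]
turn [-0.54  0.64 -0.38] alt [  1.    0.8 179.6] | shift mm now-axes [-0.1 -0.1 -0. ] after-turn axes [-0.1 -0.1 -0. ] j7 -0.696384553441583
pos [479.6 150.2  29.2] F [-16.5 -22.4  24.2] w 49.5 t 18.925
[-21.24973816 -18.55338543 -23.74814902] [ 3.48979228 -4.19393077 -0.20690701]
```

Now I'll reduce the down-force so that friction does not carry the push, and counter the 0.6° tilt from the arm's compliance.

```bash
python3 -m pendant '[[[0,0,-0.0005],[-0.3,0.3,0],0.03],[[0,0,0],[0,0,0],0.03]]'|grep -E 'pos|for|rot'; python3 -m pendant '[[[0,0,-0.0003],[-0.3,0.3,0],0.03],[[0,0,0],[0,0,0],0.03]]'|grep -E 'pos|for|rot'
python3 -c "
from h import *
go([.4795,.1501,.0292],5.2)
s=arm.observe();print(Rt().T@s['force'],Rt().T@s['ft_torque'])"
```

```text
position: [0.4796, 0.1502, 0.0292]
ee_rot: [2.126, 2.312, -0.011]
force: [-12.5, -20.4, 15.9]
position: [0.4795, 0.1503, 0.0292]
ee_rot: [2.126, 2.312, 0.0]
force: [-11.6, -19.5, 11.8]
turn [ 0.03  0.01 -0.39] alt [ 0.000e+00 -1.000e-01  1.796e+02] | shift mm now-axes [-0.2 -0.1  0. ] after-turn axes [-0.2 -0.1  0. ] j7 -0.6923513058929037
pos [479.5 150.3  29.2] F [-11.6 -19.5  11.8] w 49.8 t 19.425
[-18.44251336 -13.14781291 -11.83192198] [ 3.4751192  -4.19357266 -0.21882516]
```

```bash
python3 -m pendant '[[[0,0.001,-0.0003],[-0.1,0,0],0.03],[[0.001,0.001,-0.0003],[-0.1,0.1,0],0.03],[[0,0,0],[0,0,0],0.03],[[0,0,0],[0,0,0],0.03]]'|grep -E 'pos|for|rot'
python3 -c "
from h import *
go([.4795,.1501,.0292],5.2)
s=arm.observe();print(Rt().T@s['force'],Rt().T@s['ft_torque'])"
```

```text
position: [0.4795, 0.1503, 0.0292]
ee_rot: [2.126, 2.312, -0.0]
force: [-15.7, -22.6, 13.6]
turn [ 0.02  0.03 -0.39] alt [  0.   -0.  179.6] | shift mm now-axes [-0.2 -0.1  0. ] after-turn axes [-0.2 -0.1  0. ] j7 -0.6924896393641469
pos [479.5 150.3  29.2] F [-15.7 -22.6  13.6] w 49.7 t 19.925
[-21.22509646 -17.51578749 -13.58169209] [ 4.45468212 -4.62426205 -0.26630249]
```

Pressed at 21 N and 17.5 N, with no tilt and Fz 14 N. As a flush check I'll nudge the yaw 0.6° and see whether the block follows, and I'll look at it.

```bash
cat > r.py <<'E'
from h import *
M=Rt();s=arm.observe();print('yaw',np.degrees(np.arctan2(M[1,1],M[0,1])).round(2),'tilt',np.degrees(M[:2,2]).round(2),(s['position']*1000).round(1),(M.T@s['force']).round(1),'Tz',(M.T@s['ft_torque']).round(2)[2])
E
python3 r.py
python3 -m pendant '[[[0,0,0],[0,0,-0.6],0.03],[[0,0,0],[0,0,0],0.03]]'>/dev/null; python3 r.py
python3 -m pendant '[[[0,0,0],[0,0,0.6],0.03],[[0,0,0],[0,0,0],0.03]]'>/dev/null; python3 r.py
python3 -m pendant '[[[0,0,0],[0,0,0.6],0.03],[[0,0,0],[0,0,0],0.03]]'>/dev/null; python3 r.py
python3 -m pendant '[[[0,0,0],[0,0,-0.6],0.03],[[0,0,0],[0,0,0],0.03]]'>/dev/null; python3 r.py
```

```text
yaw 4.81 tilt [ 0.02 -0.02] [479.5 150.3  29.2] [-21.2 -17.5 -13.6] Tz -0.27
yaw 5.3 tilt [0.01 0.01] [479.5 150.4  29.2] [-19.7 -18.3 -14.2] Tz 0.73
yaw 4.86 tilt [ 0.03 -0.03] [479.5 150.4  29.2] [-21.  -18.  -14.5] Tz -0.64
yaw 4.33 tilt [ 0.04 -0.03] [479.5 150.5  29.2] [-21.5 -16.6 -12. ] Tz -1.1
yaw 4.79 tilt [0.03 0.  ] [479.6 150.5  29.2] [-19.5 -16.8 -12.5] Tz 0.07
```

Run:
```python
from h import *
z=np.load('top0.npz'); im=z['im'].astype(float)
# subpixel edges: scan across columns for long-edge lines, using blue/ saturation channel
g=cv2.GaussianBlur(z['im'],(0,0),.8).astype(float)
def edge(cols,r0f,ch,half=4,h=.01):
    pts=[]
    for u in cols:
        r0=int(round(r0f(u))); rows=np.arange(r0-half,r0+half+1); p=ch[rows,u]; d=abs(np.gradient(p)); d=d-d.min()
        pts.append((u,(d**2*rows).sum()/(d**2).sum()))
    X=onplane('top',np.array(pts),h)[:,:2]
    for _ in range(3):
        vx,vy,x0,y0=cv2.fitLine(X.astype(np.float32),cv2.DIST_HUBER,0,1e-4,1e-4).ravel()
        r=abs((X[:,0]-x0)*vy-(X[:,1]-y0)*vx); X=X[r<.0015]
    a=np.degrees(np.arctan2(vy,vx))%180
    return a-90,len(X),(x0,y0),r.std()
from scipy.interpolate import interp1d
red=g[...,0]; blue=g[...,2]
def P(x,y): return (145+x/8,190+y/8)
def lin(a,b): a=P(*a);b=P(*b); return lambda u:a[1]+(b[1]-a[1])*(u-a[0])/(b[0]-a[0])
print('plate top',edge(range(156,222),lin((50,103),(655,42)),red))
print('plate bottom',edge(range(160,229),lin((92,548),(700,487)),red,3))
print('long stop inner',edge(range(168,220),lin((157,192),(635,143)),blue,3,.022))
print('long stop outer',edge(range(162,220),lin((90,140),(635,85)),blue,3,.022))
```

```text
plate top (np.float32(4.733757), 66, (np.float32(0.538816), np.float32(0.1280269)), np.float64(0.0001762808672625462))
plate bottom (np.float32(4.6353226), 69, (np.float32(0.37984), np.float32(0.110450804)), np.float64(0.00017097266858653412))
long stop inner (np.float32(4.736946), 50, (np.float32(0.50608814), np.float32(0.114787765)), np.float64(0.0003463369175929032))
long stop outer (np.float32(4.9777603), 54, (np.float32(0.5231367), np.float32(0.12998994)), np.float64(0.000343338944679128))
```

Run:
```python
from h import *
z=np.load('top0.npz'); g=cv2.GaussianBlur(z['im'],(0,0),.8).astype(float)
def edge(rows,f,ch,half,h):
    pts=[]
    for v in rows:
        c0=int(round(f(v))); cc=np.arange(c0-half,c0+half+1); d=abs(np.gradient(ch[v,cc])); d-=d.min()
        pts.append(((d**2*cc).sum()/(d**2).sum(),v))
    X=onplane('top',np.array(pts),h)[:,:2]
    a=np.radians(4.75); ex=np.array([np.cos(a),np.sin(a)]); ey=np.array([-ex[1],ex[0]])
    return np.median(X@ey)*1000,(X@ey).std()*1000
def lin(a,b): a=(145+a[0]/8,190+a[1]/8);b=(145+b[0]/8,190+b[1]/8); return lambda v:a[0]+(b[0]-a[0])*(v-a[1])/(b[1]-a[1])
r,b=g[...,0],g[...,2]
p=edge(range(207,256),lin((50,103),(92,548)),r,3,.01); m=edge(range(199,247),lin((655,42),(700,487)),r,3,.01)
print('plate +y',p,'-y',m,'span',p[0]-m[0])
print('short inner',edge(range(217,249),lin((150,192),(175,490)),b,3,.022),'outer',edge(range(212,249),lin((90,140),(120,500)),b,3,.022))
a=np.radians(4.75);ey=np.array([-np.sin(a),np.cos(a)])
s=arm.observe(); e=s['position'][:2]@ey*1000+50
print('block end',e,'expected stop from plate',(p[0]+m[0])/2+75)
# block at start, end-to-end vs recorded grasp TCP
im,d=arm.get_image('top'); p=proj('top',[.47,.11,.05])[0].astype(int)
cv2.imwrite('pics/top8.png',cv2.resize(im[p[1]-35:p[1]+25,p[0]-50:p[0]+30,::-1],(800,600),interpolation=cv2.INTER_CUBIC)); print(p)
np.save('top8.npy',im)
```

```text
plate +y (np.float64(194.7492244061105), np.float64(0.36824306596339473)) -y (np.float64(-25.593189809225855), np.float64(0.3819081021453428)) span 220.34241421533636
short inner (np.float64(161.00154526506932), np.float64(0.8089147853054383)) outer (np.float64(178.97183896212954), np.float64(1.129888132214936))
block end 160.24728624863224 expected stop from plate 159.57801729844232
[193 221]
```

View pics/top8.png

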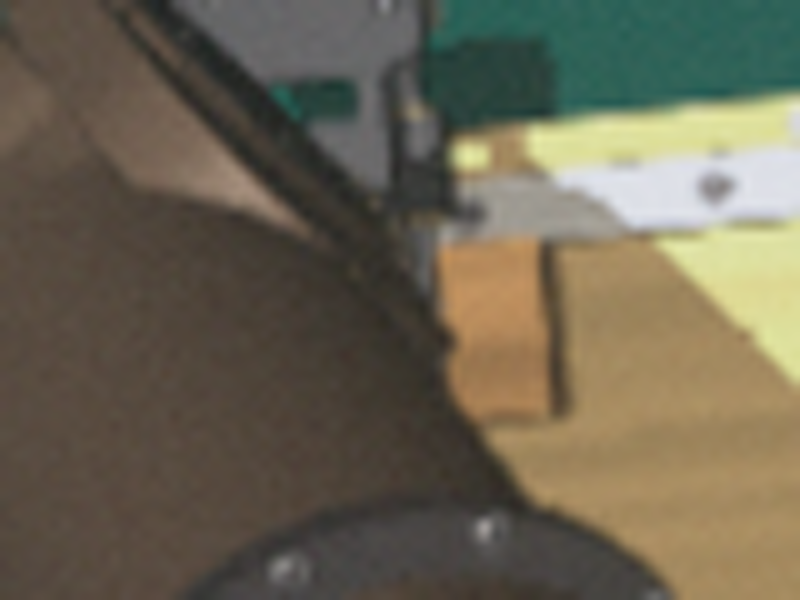

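The picture shows the block's long side flush against the long stop, with its near end at about pixel (198,219). The block end and stop positions agree within 0.7 mm. One last check: the near end should be 100 mm from the stop.

```bash
python3 - <<'E'
from h import *
a=np.radians(4.75);ey=np.array([-np.sin(a),np.cos(a)])
X=onplane('top',[[143+54.2/1-.5+0.0,186+33]],.055); 
for u in (197.,197.5,198.): print(u,onplane('top',[[u,219]],.055)[0,:2]@ey*1000)
im=np.load('top8.npy').astype(float); g=im[214:224,190:206,0].mean(0); print(g.round())
E
python3 -m pendant '[[[0,0,0],[0,0,0],0.03],[[0,0,0],[0,0,0],0.03],[[0,0,0],[0,0,0],0.03],[[0,0,0],[0,0,0],0.03],[[0,0,0],[0,0,0],0.03],[[0,0,0],[0,0,0],0.03],[[0,0,0],[0,0,0],0.03],[[0,0,0],[0,0,0],0.03]]' 50; python3 r.py
```

```text
197.0 59.77690268567755
197.5 58.39546084057638
198.0 57.01420690623088
[175. 174. 174. 174. 174. 173. 167. 130.  86. 122. 158. 160. 160. 160.
 160. 160.]
clock: 21.98
position: [0.4796, 0.1505, 0.0292]
ee_rot: [2.126, 2.312, 0.001]
force: [-15.8, -21.2, 11.9]
width: 0.539
yaw 4.79 tilt [0.03 0.  ] [479.6 150.5  29.2] [-19.8 -17.5 -11.9] Tz 0.04
```

```bash
python3 -c "
from cell import arm
print(arm.sign_off())"; python3 r.py
```

```text
the job is handed in; nothing more can be done
None
the job is handed in; nothing more can be done
```

The riser block is lying flat on the jig plate, pushed into the corner and still held. It was pressing on both stops when I handed the job in at about 22 s of the 54 s allowed. I gripped it across its 50 mm width, carried it over the plate, slid it first to the long stop and then to the short one, and raised the grip to 50 N at the end.

**Last checks**
- **Push:** about 17.5 N against the long stop, 20 N against the short stop and 12 N down. These held steady over the last second of rows. Plate friction could be carrying some of the side push.
- **Alignment:** the gripper is turned 4.8° and the jig measures 4.75°. Tilt is 0.03° or less, and the height matches the block resting on the plate.
- **Position:** from the arm's position, the end at the short stop is within 0.8 mm of where the stop should be. The other end, measured in the top picture, agrees to about 0.5 mm.

**What disagreed**
- My first corner estimate, read by eye, was about 4–5 mm off; finer edge fits agreed with where the block made contact.
- An early stop in the slide toward the short stop was only plate friction. I eased the down-force and carried on to the real stop.
- When I nudged the gripper's yaw 0.6° as a flush test, it turned about 0.5°, so that test was not conclusive. I relied on the angle match and the near-zero twisting force instead.
- The arm hides the corner from the top camera, so I could not see the end contact directly.

I did not touch the offcut or the other things on the bench.

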